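# Load the last bushing and slide the parts tray into its bench dock

### The job

Stand the brass bushing that is still on the bench, flange down, in the empty pocket of the parts tray. Then bring the loaded tray to the steel dock, slide it in from the dock's open, flared end so that its rims run under the overhanging lips, until it is fully home against the back stop, either way round, and let go. Keep all four bushings upright in their pockets, and do not disturb the tape roll, tin, wrench and screwdriver.

Things in the scene. Friction and masses are not known exactly. Their poses are not given: they have to be found in the camera images.
- dock: fixed steel tray dock, 236 mm along x, 186 mm across y, 36 mm high, open above between its lips; origin on the bench, where the tray's origin lies (6 mm higher) when the tray is fully home; x is the sliding-in direction, z up. Base plate 6 mm thick, from x -145 to +91 mm. Side walls with inner faces at y +-79 mm, from x -75 mm to the back stop, whose face is at x +85 mm
- dock_mouth (a point): middle of the mouth where the rails begin, on the base plate's top, at x -75, z 6 mm in the dock's frame; same axes. From here to the stop 4 mm thick lips overhang both sides, underside 26 mm above the plate, reaching in to y +-69 mm. Before it lies a 70 mm open apron, whose side guides (36 mm high, no lips) flare out to about y +-95 mm, 40 mm before the mouth
- tray: loose aluminium parts tray, 0.33 kg empty, 170 mm long (x), 136 mm wide (y), floor 5 mm, walls 20 mm high and 4 mm thick; 4 mm thick rims stick out along both long sides, 16 to 20 mm above the underside, 152 mm over the rims. Four pockets (2 x 2), each 79 x 62 mm. Origin at the centre of its underside, z up. Its x lies along the slide; it fits the dock either way round
- tray_handle (a point): centre of the tray's black bar handle, 70 mm above the tray's underside, above its middle: the bar is 84 mm along the tray's x, 12 mm wide across y, 16 mm high (62 to 78 mm above the underside), on two 10 mm posts at x +-35 mm; same axes as the tray
- pocket_empty (a point): centre of the empty pocket's floor, at x -41.5, y -33, z 5 mm in the tray's frame; same axes as the tray
- pocket_a (a point): centre of the floor of the tray's pocket that holds bushing_a, at x 41.5, y 33, z 5 mm in the tray's frame
- pocket_b (a point): centre of the floor of the tray's pocket that holds bushing_b, at x 41.5, y -33, z 5 mm in the tray's frame
- pocket_c (a point): centre of the floor of the tray's pocket that holds bushing_c, at x -41.5, y 33, z 5 mm in the tray's frame
- bushing_loose: a brass flanged bushing (open tube), 40 mm tall: tube 32 mm outside, 26 mm bore, above a 44 mm wide, 5 mm thick flange at the bottom, 0.12 kg; origin at the centre of its underside, z along the tube, upwards; stands on the bench
- bushing_a: a brass flanged bushing (open tube), 40 mm tall: tube 32 mm outside, 26 mm bore, above a 44 mm wide, 5 mm thick flange at the bottom, 0.12 kg; origin at the centre of its underside, z along the tube, upwards; already in the tray
- bushing_b: a brass flanged bushing (open tube), 40 mm tall: tube 32 mm outside, 26 mm bore, above a 44 mm wide, 5 mm thick flange at the bottom, 0.12 kg; origin at the centre of its underside, z along the tube, upwards; already in the tray
- bushing_c: a brass flanged bushing (open tube), 40 mm tall: tube 32 mm outside, 26 mm bore, above a 44 mm wide, 5 mm thick flange at the bottom, 0.12 kg; origin at the centre of its underside, z along the tube, upwards; already in the tray
- tape: bystander: roll of green masking tape lying flat, 100 mm across, 24 mm high; origin at the centre of its underside
- tin: bystander: closed tin, 72 mm across, 75 mm high; origin at the centre of its underside
- wrench: bystander: steel wrench lying along its x, at the left side of the bench
- screwdriver: bystander: screwdriver lying along its x, at the right side of the bench

How it is judged:
On the way, in this order (a step that is already met when the one before it is completed fails the run):
1. the loose bushing stands flange down in the empty pocket, with the tray still outside the dock (x of bushing_loose in the frame of pocket_empty between -0.022 and 0.022 m and y of bushing_loose in the frame of pocket_empty between -0.016 and 0.016 m and z of bushing_loose in the frame of pocket_empty between -0.004 and 0.006 m and angle between bushing_loose's own z axis and vertical below 0.12 rad and horizontal distance between tray and dock above 0.15 m), for 0.2 s.
2. the tray's leading end is in the rails, under the lips, part-way in (x of tray in the frame of dock between -0.15 and -0.02 m and y of tray in the frame of dock between -0.01 and 0.01 m and z of tray in the frame of dock between 0 and 0.016 m).
At the end, for the whole second after the job is handed in: Tray lying flat in the dock, within 6 mm of its home point along and across, square within 0.06 rad, level within 0.04 rad; all four bushings flange down on their own pockets' floors (within 22 mm along, 16 mm across of the centre, within 0.12 rad of upright); all at rest (x of tray in the frame of dock between -0.006 and 0.006 m and y of tray in the frame of dock between -0.006 and 0.006 m and z of tray in the frame of dock between 0.002 and 0.0095 m and angle between the x axis of tray and the x axis of dock, either way round below 0.06 rad and angle between tray's own z axis and vertical below 0.04 rad and x of bushing_a in the frame of pocket_a between -0.022 and 0.022 m and y of bushing_a in the frame of pocket_a between -0.016 and 0.016 m and z of bushing_a in the frame of pocket_a between -0.004 and 0.006 m and angle between each of bushing_a, bushing_b, bushing_c, bushing_loose's own z axis and vertical below 0.12 rad and x of bushing_b in the frame of pocket_b between -0.022 and 0.022 m and y of bushing_b in the frame of pocket_b between -0.016 and 0.016 m and z of bushing_b in the frame of pocket_b between -0.004 and 0.006 m and x of bushing_c in the frame of pocket_c between -0.022 and 0.022 m and y of bushing_c in the frame of pocket_c between -0.016 and 0.016 m and z of bushing_c in the frame of pocket_c between -0.004 and 0.006 m and x of bushing_loose in the frame of pocket_empty between -0.022 and 0.022 m and y of bushing_loose in the frame of pocket_empty between -0.016 and 0.016 m and z of bushing_loose in the frame of pocket_empty between -0.004 and 0.006 m and linear speed of each of tray, bushing_a, bushing_b, bushing_c, bushing_loose below 0.02 m/s); the robot touches nothing.
It fails at once if a bystander (tape roll, tin, wrench, screwdriver) was moved by more than 20 mm (distance of any of tape, tin, wrench, screwdriver from where it was at the start of the episode above 0.02 m).
It fails at once if a bushing tipped over, by more than 0.6 rad (angle between any of bushing_a, bushing_b, bushing_c, bushing_loose's own z axis and vertical above 0.6 rad).
It also fails if it takes over 64 s, if anything falls off the work surface, if the arm or the gripper's body presses on something with over 40 N, if the wrist force passes 120 N, or if a joint passes its speed limit or range.

### The arm

A 6-joint arm with a two-finger parallel gripper is mounted at the origin on the work surface. World frame = base frame: x ahead of the robot, y to its left, z up, the work surface at z = 0. Lengths are in m, angles in rad, forces in N, time in s.
With the tool pointing down it reaches from about 0.35 to 0.775 m from the base axis. Payload 5.5 kg.
Tool frame: the origin (TCP) lies midway between the tips of the shut fingers; the grasp point (between the pads) lies grip_point_offset behind it (grip_point_offset is the distance from the TCP to the grasp point, in m); z points along the fingers, y is the direction in which the jaws open and shut (so a half turn about z gives the same grasp; the last joint's range is limited). The gripper opens to 85 mm and grips with 20 to 120 N. Pads are 22 mm wide; open, the fingers measure 114 mm over their backs; the gripper's body (76 mm by 85 mm) begins 54 mm behind the grasp point. The pads swing forward as they close: fully open they stand 13 mm farther back than shut.
Start: joints at [-1.297, 0.313, 0.046, 1.304, 0, 1.431], TCP at [0.231, -0.527, 0.231] pointing down, gripper open.
Joint ranges: [-2.76, 2.76], [-0.86, 1.69], [-1.03, 1.26], [-2.2, 2.34], [-1.47, 1.5], [-3.14, 3.14]. Speed limits (rad/s): [2.57, 2.57, 3.14, 3.14, 3.14, 3.14].

### API

Orientations are given as a unit quaternion [w, x, y, z].
In Python, from workcell import * gives the robot as it stands.
- The arm moves only by the tool send_rows, never from a script. Its argument "series" is one flat list of numbers, 7 for each row, row after row: the shift along the tool's x, y, z in cm, then the turn, a rotation vector about the tool's x, y, z in degrees, then the opening, from 0 (shut) to 1 (fully open). A call has 1 to 10 rows; each row is the pose to reach, as a shift and turn from the pose commanded when the call began, along the tool's axes at that moment; what a row does not reach only later rows make up. A row lasts 1/12 s, in which the tool goes at most 41.7 mm and 7.16 degrees, less where a joint would pass 70% of its speed; a pose out of reach is approached as far as the arm can. A call with a gripper value outside its range is refused whole. The fingers move at their own pace and stop on an object; "newtons" is the grip in N (left out, the last holds). Time passes only in rows, so rows that repeat a pose let the fingers close. It gives the time, the measured TCP pose, the force and the opening at its end, in the units of the state.
- get_state(): the state, without advancing time (a new reading comes with each control period).
- read_camera(name): name is "scene" or "top" or "wrist"; returns the picture (384x512x3 uint8, blue, green, red); there is no depth.
- camera_info(name): a dict with "K" (3x3 intrinsics, pixels), "D" ([k1, k2, p1, p2, k3] as OpenCV has them; the pictures are not rectified), "xyz" and "attitude" of the camera in the world. Camera axes: x right, y down, z forward; pixel columns grow to the right and rows downward; lengths in m; the calibration is good to about 2 mm. A picture is of the moment at which its call begins: read the wrist's pose just before it. camera_info takes no time and is no camera call; for the wrist camera it gives the pose at the moment of the call.
- hand_in(): hands the job in, once; it reports no verdict.
Trained networks look in the newest picture that a camera, given by its name, has taken for a name from the list of things; names that differ only in an ending like _2 or _b are one class to them, and where a whole thing is asked for, a point or a joint stands for the part that bears it (a point fixed in the world has none). Each returns a list of dicts, best first, with "p" (0 to 1); they miss things now and then, are a little off and sometimes report something else, mostly with a low value. They report only what shows in the picture. A call takes as long as a camera call.
- silhouettes(camera, label): "pixels" (384x512 bool, what is visible of it) and "box" ([left, top, width, height] in pixels, round what is visible of it).
The state is a dict: "clock": time; "joint_pos": joint angles; "qvel": joint speeds; "tau": joint torques, N m; "tcp_pos": TCP position; "orientation": TCP orientation; "wrist_force": force on the tool from outside, world axes, zero at the start; "ft_torque": the same for the moment, N m; "finger_gap": finger opening in m.
Only numpy, scipy, OpenCV 4.12 (cv2) and the standard library are available. Lean on these libraries where they do the work, as an engineer would, in place of code of your own. Each camera call takes 0.05 s, during which the arm holds its last target. There are 200 camera calls.

## Working session

There is one attempt and no reset: what is moved stays moved. The work goes in short steps, Python scripts to look and compute and a tool call to move; the robot and the scene stay as the last step left them, time stands still between calls to the robot, and variables do not carry over. Pictures are saved under pics/ and viewed, about 8 in all and at most 12, crops included, and the job is handed in when it is done.

Besides the shell and the picture viewer there is one more tool, called after "Request:" as name(argument=value, ...) on one line, values as JSON. send_rows: Moves the arm, as the interface text tells. Its arguments: {"type":"object","properties":{"series":{"type":"array"},"newtons":{"type":"number"}},"required":["series"]}

```bash
mkdir -p pics; ls; python3 - <<'E'
from workcell import *
import cv2,numpy as np
s=get_state();print({k:np.round(v,3) for k,v in s.items()})
try: print(grip_point_offset)
except Exception as e: print(e)
for c in("scene","top","wrist"):
    i=camera_info(c);print(c,i)
a=read_camera("top");b=read_camera("scene")
cv2.imwrite("pics/top.png",a);cv2.imwrite("pics/scene.png",b)
for n in("tray","dock","bushing_loose","tray_handle","tape","tin","wrench","screwdriver"):
    print(n,[(round(d["p"],2),d["box"]) for d in silhouettes("top",n)])
E
```

```text
pics
{'clock': np.float64(0.0), 'joint_pos': array([-1.297,  0.314,  0.045,  1.304, -0.   ,  1.431]), 'qvel': array([-0.001,  0.   ,  0.002,  0.001,  0.   , -0.001]), 'tau': array([ 0.0000e+00, -4.8062e+01,  2.9854e+01,  1.9000e-02, -0.0000e+00,
       -0.0000e+00]), 'tcp_pos': array([ 0.231, -0.526,  0.23 ]), 'orientation': array([-0.001,  0.979,  0.205, -0.   ]), 'wrist_force': array([ 0.101, -0.216,  0.727]), 'ft_torque': array([-0.008, -0.01 , -0.051]), 'finger_gap': np.float64(0.085)}
0.0187
scene {'K': array([[368.52285492,   0.        , 251.70827288],
       [  0.        , 368.52285492, 189.32705253],
       [  0.        ,   0.        ,   1.        ]]), 'D': array([-0.04022783,  0.        ,  0.        ,  0.        ,  0.        ]), 'xyz': array([1.21301491, 0.61862543, 1.00312529]), 'attitude': array([-0.13992749,  0.35666232,  0.85755231, -0.34324383])}
top {'K': array([[395.3170511 ,   0.        , 256.36749472],
       [  0.        , 395.3170511 , 200.56567394],
       [  0.        ,   0.        ,   1.        ]]), 'D': array([-0.06644629,  0.        ,  0.        ,  0.        
[... 353 characters left out ...]
     ,  0.        ,  0.        ]), 'xyz': array([ 0.29543614, -0.49815594,  0.37285392]), 'attitude': array([ 0.11727485,  0.82922771, -0.54099756, -0.07713408])}
tray [(0.73, [167.6, 179.8, 60.3, 57.5]), (0.42, [264.9, 147.6, 17.8, 25.7])]
dock [(0.94, [292.9, 191.8, 56.1, 60.4])]
bushing_loose [(0.64, [251.6, 244.3, 11.1, 11.6])]
tray_handle [(0.64, [171.2, 180.7, 57.3, 58.1]), (0.43, [291.1, 193.9, 58.8, 61.4])]
tape [(0.7, [244.9, 182.7, 23.0, 27.9])]
tin [(0.78, [263.0, 149.8, 18.3, 21.9]), (0.52, [164.4, 180.5, 64.2, 57.5])]
wrench [(0.64, [112.8, 225.3, 28.0, 41.2]), (0.52, [391.8, 211.4, 7.9, 54.5])]
screwdriver [(0.71, [167.0, 181.0, 59.6, 54.3]), (0.57, [390.3, 217.8, 10.4, 45.8])]
```

```bash
python3 - <<'E'
import cv2
a=cv2.imread("pics/top.png")
cv2.imwrite("pics/top_crop.png",cv2.resize(a[140:280,150:360],None,fx=3.8,fy=3.8,interpolation=cv2.INTER_CUBIC))
E
```

```text
(no output)
```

View pics/top_crop.png

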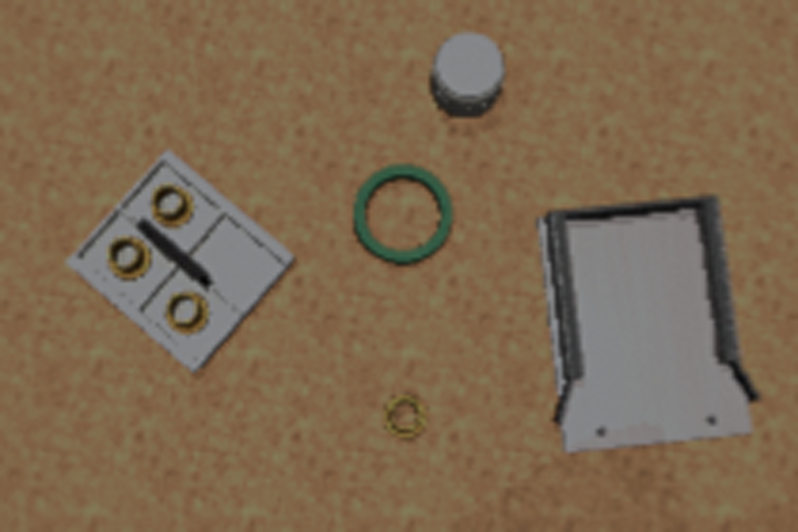

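View pics/scene.png

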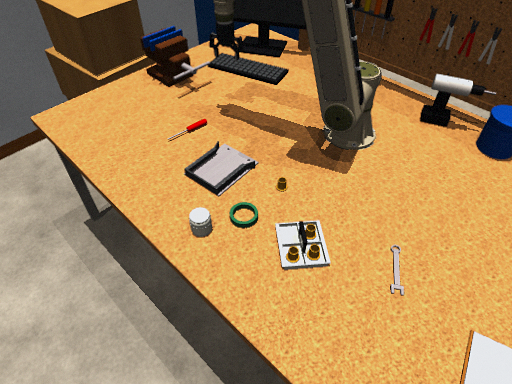

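The top view (crop) shows the tray at left (handle from (140,220) to (210,283), empty pocket at (250,255)), the loose bushing at (405,416), the tape (403,214), the tin (468,75), and the dock at right with its mouth toward the bottom. The scene view agrees.

```bash
cat > h.py <<'E'
from workcell import *
import cv2,numpy as np
from scipy.spatial.transform import Rotation as R
def rot(q): return R.from_quat(np.roll(q,-1))
def world(cam,px,z,i=None):
    i=i or camera_info(cam)
    u=cv2.undistortPoints(np.array(px,float).reshape(-1,1,2),i["K"],i["D"]).reshape(-1,2)
    d=rot(i["attitude"]).apply(np.c_[u,np.ones(len(u))]); z=np.broadcast_to(z,len(u))
    return i["xyz"]+d*((z-i["xyz"][2])/d[:,2])[:,None]
def proj(cam,P,i=None):
    i=i or camera_info(cam); Rc=rot(i["attitude"]).inv()
    rv=Rc.as_rotvec(); return cv2.projectPoints(np.array(P,float).reshape(-1,1,3),rv,-Rc.apply(i["xyz"]),i["K"],i["D"])[0].reshape(-1,2)
E
python3 - <<'E'
from h import *
f=lambda p:np.array(p)/3.8+np.array([150,140])
def w(n,p,z):
    X=world("top",f(p),z);print(n,np.round(X[:,:2],3).tolist());return X
h=w("handle ends",[[140,220],[210,283]],.078);print(np.linalg.norm(h[0]-h[1]))
c=w("tray corners",[[167,150],[66,262],[195,373],[296,259]],.02);print("mean",c.mean(0),[np.linalg.norm(c[k]-c[k-1]).round(3) for k in range(4)])
b=w("bush in tray",[[172,203],[128,257],[187,312],[250,255]],[.045,.045,.045,.005])
w("loose",[[405,416]],.03)
w("tape",[[403,214]],.012);w("tin",[[468,65]],.075)
d=w("dock plate front",[[567,452],[750,433]],.006);print(np.linalg.norm(d[0]-d[1]))
d=w("dock back top corners",[[541,217],[717,197]],.036);print(np.linalg.norm(d[0]-d[1]))
s=w("stop inner",[[570,215],[700,208]],.036)
E
```

```text
handle ends [[0.636, 0.264], [0.575, 0.196]]
0.09184248824890363
tray corners [[0.72, 0.25], [0.605, 0.347], [0.495, 0.216], [0.609, 0.118]]
mean [0.60720058 0.23275398 0.02      ] [np.float64(0.172), np.float64(0.15), np.float64(0.171), np.float64(0.149)]
bush in tray [[0.66, 0.239], [0.606, 0.281], [0.552, 0.222], [0.615, 0.166]]
loose [[0.453, 0.01]]
tape [[0.656, 0.012]]
tin [[0.792, -0.051]]
dock plate front [[0.419, -0.148], [0.437, -0.329]]
0.1819205145725876
dock back top corners [[0.648, -0.124], [0.668, -0.299]]
0.17648269343388237
stop inner [[0.65, -0.153], [0.657, -0.282]]
```

```bash
cat >> h.py <<'E'
def down(yaw): # tool z down, tool x at yaw (deg)
    return R.from_euler('z',yaw,degrees=True)*R.from_euler('x',180,degrees=True)
def plan(p,yaw,s=None):
    s=s or get_state(); T=rot(s["orientation"])
    d=T.inv().apply(np.array(p)-s["tcp_pos"])*100; r=(T.inv()*down(yaw)).as_rotvec(degrees=True)
    print("shift",d.round(2),"turn",r.round(2),"tilt",np.degrees(np.arccos(-T.as_matrix()[2,2])).round(2)); return d,r
E
python3 - <<'E'
from h import *
s=get_state();i=camera_info("wrist");T=rot(s["orientation"])
print(T.inv().apply(i["xyz"]-s["tcp_pos"]), (T.inv()*rot(i["attitude"])).as_matrix().round(3))
plan([.43,0,.22],140)
E
```

```text
[ 0.07016977  0.00016145 -0.14240954] [[ 0.001 -0.961 -0.278]
 [ 1.     0.     0.001]
 [-0.001 -0.278  0.961]]
shift [ 39.37 -40.21   1.13] turn [   0.      0.   -116.29] tilt 0.0
```

Request:
send_rows(series=[2.6,-2.7,0,0,0,-7,1,5.2,-5.4,0,0,0,-14,1,7.8,-8.1,0,0,0,-21,1,10.4,-10.8,0,0,0,-28,1,13,-13.5,0,0,0,-35,1,15.6,-16.2,0,0,0,-42,1,18.2,-18.9,0,0,0,-49,1,20.8,-21.6,0,0,0,-56,1,23.4,-24.3,0,0,0,-63,1,26,-27,0.5,0,0,-70,1], newtons=30)

```text
clock: 1.33
tcp_pos: [0.3614, -0.1734, 0.2273]
orientation: [0.001, 0.682, 0.731, 0.0]
wrist_force: [1.4, -0.7, -0.1]
finger_gap: 0.0851
```

```bash
python3 - <<'E'
from h import *
s=get_state();print(s["clock"],s["tcp_pos"]);plan([.44,0.01,.22],140)
E
```

```text
1.3333 [ 0.36136804 -0.17344314  0.22728973]
shift [17.75  9.13  0.72] turn [  0.07   0.14 -45.98] tilt 0.15
```

Request:
send_rows(series=[2.6,1.3,0.1,0,0,-7,1,5.2,2.6,0.2,0,0,-14,1,7.8,3.9,0.3,0,0,-21,1,10.4,5.3,0.4,0,0,-28,1,13,6.6,0.5,0,0,-35,1,15.6,8,0.6,0,0,-42,1,17.7,9.1,0.7,0,0,-46,1,17.7,9.1,0.7,0,0,-46,1,17.7,9.1,0.7,0,0,-46,1])

```text
clock: 2.08
tcp_pos: [0.4402, 0.0088, 0.2192]
orientation: [0.0, 0.343, 0.939, -0.0]
wrist_force: [-0.6, 0.6, -0.5]
finger_gap: 0.0856
```

```bash
python3 - <<'E'
from h import *
s=get_state();i=camera_info("wrist");im=read_camera("wrist");cv2.imwrite("pics/w1.png",im)
print(s["clock"],s["tcp_pos"]);
for d in silhouettes("wrist","bushing_loose"):
    b=d["box"];ys,xs=np.nonzero(d["pixels"]);print(d["p"],b,xs.mean(),ys.mean())
# model: project tube rim circle etc. and compare box
P=lambda c:np.vstack([[[c[0]+r*np.cos(a),c[1]+r*np.sin(a),z] for a in np.linspace(0,6.28,60)] for r,z in((.022,0),(.022,.005),(.016,.04))])
from scipy.optimize import least_squares
b=np.array(silhouettes("wrist","bushing_loose")[0]["box"]);B=np.r_[b[:2],b[:2]+b[2:]]
g=lambda c:(lambda q:np.r_[q.min(0),q.max(0)]-B)(proj("wrist",P(c),i))
r=least_squares(g,[.453,.01]);print(r.x,r.fun)
E
```

```text
2.0833 [0.44019845 0.00877269 0.21924748]
0.94 [248.2, 164.0, 35.6, 40.7] 264.13024282560707 181.50772626931567
[0.45881657 0.01011299] [-0.52569935  0.2181347   0.52641414 -0.19216497]
```

View pics/w1.png

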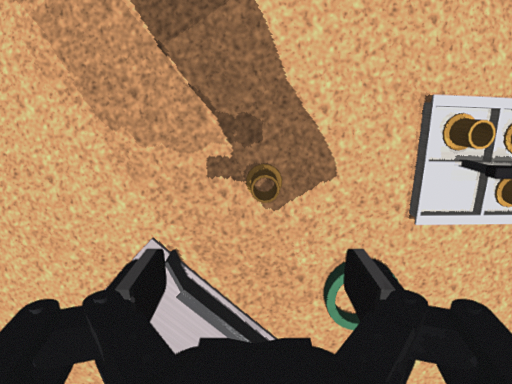

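```bash
python3 - <<'E'
from h import *
plan([.4587,0.010,.009],140)
E
```

```text
shift [-1.26  1.45 21.03] turn [-0.02  0.01 -0.37] tilt 0.02
```

Request:
send_rows(series=[-0.6,0.7,3,0,0,0,1,-1.25,1.4,6.5,0,0,0,1,-1.25,1.4,10,0,0,0,1,-1.25,1.4,13.5,0,0,0,1,-1.25,1.4,17,0,0,0,1,-1.25,1.4,19.5,0,0,0,1,-1.25,1.4,21,0,0,0,1,-1.25,1.4,21,0,0,0,0.4,-1.25,1.4,21,0,0,0,0.2,-1.25,1.4,21,0,0,0,0.2], newtons=30)

```text
clock: 3.07
tcp_pos: [0.4596, 0.0095, 0.0104]
orientation: [0.001, 0.345, 0.939, 0.0]
wrist_force: [0.6, -0.3, 0.1]
finger_gap: 0.0517
```

Request:
send_rows(series=[0,0,0,0,0,0,0.2,0,0,0,0,0,0,0.2,0,0,0,0,0,0,0.2])

```text
clock: 3.32
tcp_pos: [0.46, 0.0097, 0.011]
orientation: [0.002, 0.345, 0.939, -0.0]
wrist_force: [-2.2, -2.1, 6.9]
finger_gap: 0.0309
```

```bash
python3 - <<'E'
from h import *
plan([.600,0.175,.20],140)
E
```

```text
shift [ -0.04  21.68 -18.88] turn [ 0.05  0.19 -0.3 ] tilt 0.2
```

Request:
send_rows(series=[0,0,-2,0,0,0,0.2,0,0,-5,0,0,0,0.2,0,0,-8.5,0,0,0,0.2,0,2,-12,0,0,0,0.2,0,5,-14.5,0,0,0,0.2,0,8.5,-16.5,0,0,0,0.2,0,12,-18,0,0,0,0.2,0,15.5,-19,0,0,0,0.2,0,19,-19,0,0,0,0.2,0,21.5,-19,0,0,0,0.2])

```text
clock: 4.15
tcp_pos: [0.5999, 0.177, 0.2011]
orientation: [0.002, 0.344, 0.939, 0.001]
wrist_force: [0.6, -0.4, -1.1]
finger_gap: 0.0313
```

Request:
send_rows(series=[0,0,0,0,0,0,0.2,0,0,0,0,0,0,0.2,0,0,0,0,0,0,0.2])

```text
clock: 4.4
tcp_pos: [0.597, 0.1742, 0.1992]
orientation: [-0.0, 0.344, 0.939, -0.0]
wrist_force: [0.6, -1.1, -1.6]
finger_gap: 0.0309
```

```bash
python3 - <<'E'
from h import *
s=get_state();i=camera_info("wrist");im=read_camera("wrist");cv2.imwrite("pics/w2.png",im)
import pickle;pickle.dump((s,i),open("w2.pkl","wb"))
print(s["clock"],s["tcp_pos"],s["finger_gap"]);
for n in("tray","bushing_a","tray_handle"):
  for d in silhouettes("wrist",n):
    ys,xs=np.nonzero(d["pixels"]);print(n,d["p"],d["box"],xs.mean(),ys.mean())
cv2.imwrite("pics/w2b.png",cv2.resize(im,(768,576),interpolation=cv2.INTER_CUBIC))
E
```

```text
4.4 [0.59697311 0.17417586 0.19918509] 0.030852719097745937
tray 0.58 [222.3, 79.6, 169.2, 143.3] 303.06414103525884 144.9545064837638
bushing_a 0.97 [321.9, 169.4, 43.9, 38.6] 344.5937234944869 185.7930449533503
bushing_a 0.93 [246.7, 98.2, 45.6, 42.6] 268.5531674208145 116.9524886877828
bushing_a 0.91 [323.7, 101.2, 46.7, 42.2] 346.2418604651163 121.23875968992247
tray_handle 0.8 [224.3, 74.8, 164.8, 147.4] 302.9454331676554 144.93885949441506
```

View pics/w2b.png

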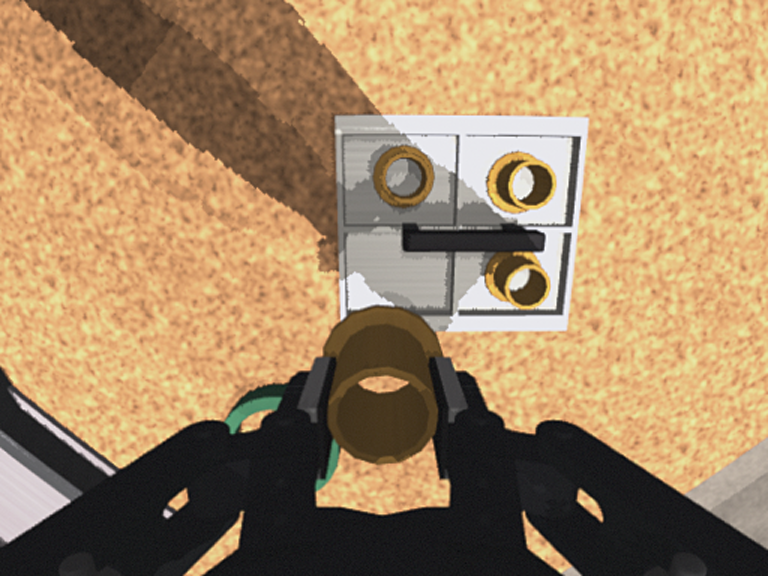

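The wrist view shows the held bushing upright, flange down, and the tray with rim corners at about (335,117), (588,119), (568,331) in the 768-wide picture. The empty pocket is at lower left, as the task says.

```bash
python3 - <<'E'
from h import *
import pickle;s,i=pickle.load(open("w2.pkl","rb"))
from scipy.optimize import least_squares
px=np.array([[335,116],[588,118],[568,331]])/1.5
m=np.array([[-.085,.076,.02],[.085,.076,.02],[.085,-.076,.02]])
def T(p,M): c,q=np.cos(p[2]),np.sin(p[2]);return np.c_[p[0]+c*M[:,0]-q*M[:,1],p[1]+q*M[:,0]+c*M[:,1],M[:,2]]
r=least_squares(lambda p:(proj("wrist",T(p,m),i)-px).ravel(),[.607,.232,.87])
print(r.x,np.degrees(r.x[2]),r.fun.round(2))
h=np.array([[a*.042,b*.006,z] for z in(.062,.078) for a in(-1,1) for b in(-1,1)])
print("handle px*1.5",(proj("wrist",T(r.x,h),i)*1.5).round(0).tolist())
print("bushings px",proj("wrist",T(r.x,np.array([[.0415,-.033,.025],[-.0415,.033,.025],[.0415,.033,.025]])),i).round(0).tolist())
e=T(r.x,np.array([[-.0415,-.033,.005]]))[0];print("pocket",e)
y=np.degrees(r.x[2])+90
plan([e[0],e[1],.20],y);plan([e[0],e[1],.0],y)
E
```

```text
[0.61085903 0.23287524 0.87521442] 50.14609215061877 [ 0.14  0.43  0.39 -0.25 -0.59 -0.26]
handle px*1.5 [[402.0, 249.0], [402.0, 230.0], [537.0, 249.0], [539.0, 229.0], [403.0, 254.0], [403.0, 234.0], [546.0, 254.0], [548.0, 233.0]]
bushings px [[344.0, 185.0], [267.0, 122.0], [349.0, 122.0]]
pocket [0.60959796 0.17986902 0.005     ]
shift [-0.53  1.3  -0.04] turn [-0.01  0.   -0.51] tilt 0.01
shift [-0.53  1.3  19.96] turn [-0.01  0.   -0.51] tilt 0.01
```

Request:
send_rows(series=[-0.5,1.3,1,0,0,0,0.2,-0.5,1.3,4,0,0,0,0.2,-0.5,1.3,7,0,0,0,0.2,-0.5,1.3,10,0,0,0,0.2,-0.5,1.3,13,0,0,0,0.2,-0.5,1.3,15.5,0,0,0,0.2,-0.5,1.3,17,0,0,0,0.2,-0.5,1.3,17.8,0,0,0,0.2,-0.5,1.3,18.1,0,0,0,0.2,-0.5,1.3,18.1,0,0,0,0.2])

```text
clock: 5.43
tcp_pos: [0.6098, 0.1806, 0.0183]
orientation: [-0.0, 0.345, 0.939, -0.0]
wrist_force: [1.3, -0.2, -0.2]
finger_gap: 0.031
```

```bash
python3 - <<'E'
from h import *
s=get_state();print(s["clock"],s["tcp_pos"],s["wrist_force"],s["finger_gap"])
E
```

```text
5.4333 [0.60981954 0.18057676 0.0183232 ] [ 1.27902548 -0.16708782 -0.22560666] 0.031037301631580826
```

Request:
send_rows(series=[0,0,0.1,0,0,0,0.2,0,0,0.2,0,0,0,0.2,0,0,0.2,0,0,0,0.42,0,0,0.2,0,0,0,0.48,0,0,0.2,0,0,0,0.48,0,0,0.2,0,0,0,0.48,0,0,-0.5,0,0,0,0.48,0,0,-2,0,0,0,0.48])

```text
clock: 6.1
tcp_pos: [0.6082, 0.1808, 0.0369]
orientation: [-0.002, 0.344, 0.939, -0.001]
wrist_force: [0.9, 1.1, 0.7]
finger_gap: 0.0409
```

Request:
send_rows(series=[0,0,-2,0,0,0,0.48,0,0,-5,0,0,0,0.48,0,0,-9,0,0,0,0.48,0,0,-13,0,0,0,0.48,0,0,-16,0,0,0,0.48,-4,0,-16,0,0,0,0.48,-4,0,-16,0,0,0,0.48,-4,0,-16,0,0,0,0.48])

```text
clock: 6.77
tcp_pos: [0.6418, 0.154, 0.1993]
orientation: [0.001, 0.345, 0.938, 0.0]
wrist_force: [0.4, 0.2, 0.3]
finger_gap: 0.0412
```

```bash
python3 - <<'E'
from h import *
s=get_state();i=camera_info("wrist");im=read_camera("wrist")
import pickle;pickle.dump((s,i),open("w3.pkl","wb"))
print(s["clock"],s["tcp_pos"],s["finger_gap"]);
for d in silhouettes("wrist","bushing_a"):
    ys,xs=np.nonzero(d["pixels"]);print(d["p"],d["box"],xs.mean(),ys.mean())
cv2.imwrite("pics/w3b.png",cv2.resize(im,(768,576),interpolation=cv2.INTER_CUBIC))
E
```

```text
6.7667 [0.64179839 0.15404236 0.19927297] 0.04120819587319404
0.82 [313.8, 119.3, 43.0, 39.4] 334.229326513214 139.99744245524298
0.77 [310.8, 52.4, 50.4, 47.8] 335.5120738636364 73.02485795454545
0.7 [231.8, 47.4, 45.3, 46.8] 254.93720712277414 70.08059981255857
```

View pics/w3b.png

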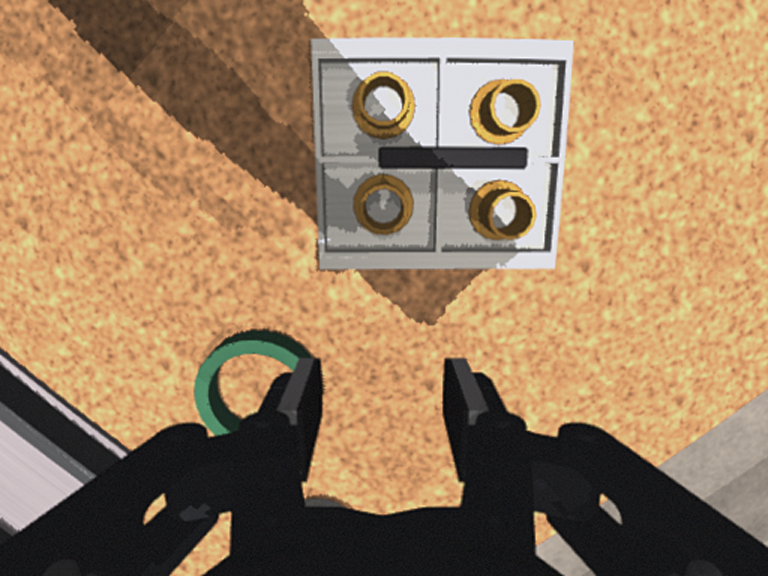

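All four bushings stand upright in their pockets, the loose one at (384,205). The tray's rim corners are at (311,38), (573,40), (556,269) and (318,270), and the handle runs from (380,158) to (527,158).

```bash
python3 - <<'E'
from h import *
import pickle;s,i=pickle.load(open("w3.pkl","rb"))
from scipy.optimize import least_squares
px=np.array([[311,38],[573,40],[556,269],[318,270]])/1.5
m=np.array([[-.085,.076,.02],[.085,.076,.02],[.085,-.076,.02],[-.085,-.076,.02]])
def T(p,M): c,q=np.cos(p[2]),np.sin(p[2]);return np.c_[p[0]+c*M[:,0]-q*M[:,1],p[1]+q*M[:,0]+c*M[:,1],M[:,2]]
r=least_squares(lambda p:(proj("wrist",T(p,m),i)-px).ravel(),[.607,.232,.87])
print(r.x,np.degrees(r.x[2]),r.fun.round(2))
h=np.array([[a*.042,b*.006,.078] for a in(-1,1) for b in(-1,1)])
print("handle px*1.5",(proj("wrist",T(r.x,h),i)*1.5).round(0).tolist())
hw=world("wrist",np.array([[380,158],[527,158]])/1.5,.075,i);print(hw.mean(0))
d=hw[1]-hw[0];print(np.degrees(np.arctan2(d[1],d[0])))
y=np.degrees(r.x[2]); plan([r.x[0],r.x[1],.15],y);plan([.600,.220,.20],y)
E
```

```text
[0.61013718 0.23271481 0.87151705] 49.9342488047901 [-0.09  0.4   0.13  0.28 -1.13 -0.48  1.06 -0.5 ]
handle px*1.5 [[378.0, 169.0], [378.0, 147.0], [528.0, 169.0], [529.0, 147.0]]
[0.61046318 0.23320544 0.075     ]
50.04184416532365
shift [7.29 4.   4.8 ] turn [-8.000e-02 -1.000e-02  8.975e+01] tilt 0.07
shift [ 7.24  2.37 -0.2 ] turn [-8.000e-02 -1.000e-02  8.975e+01] tilt 0.07
```

Request:
send_rows(series=[1,0.5,0,0,0,7,0.6,2,1,0,0,0,14,0.6,3,1.5,0,0,0,21,0.6,4,2,0,0,0,28,0.6,5,2.5,0,0,0,35,0.6,6,3,0,0,0,42,0.6,7.3,4,0,0,0,49,0.6,7.3,4,0,0,0,56,0.6,7.3,4,1,0,0,63,0.6,7.3,4,2,0,0,70,0.6])

```text
clock: 7.7
tcp_pos: [0.6096, 0.2341, 0.1783]
orientation: [-0.0, 0.822, 0.57, 0.0]
wrist_force: [-0.0, 0.7, -0.1]
finger_gap: 0.0513
```

Request:
send_rows(series=[0,0,1,0,0,7,0.6,0,0,2,0,0,14,0.6,0,0,2.8,0,0,19.7,0.6,0,0,2.8,0,0,19.7,0.6,0,0,2.8,0,0,19.7,0.6])

```text
clock: 8.12
tcp_pos: [0.6092, 0.2332, 0.1495]
orientation: [-0.0, 0.905, 0.424, -0.001]
wrist_force: [0.3, 0.5, 0.1]
finger_gap: 0.0514
```

```bash
python3 - <<'E'
from h import *
s=get_state();print(s["clock"],s["tcp_pos"],s["joint_pos"].round(2),s["finger_gap"]);plan([.6103,.2329,.051],50)
E
```

```text
8.1167 [0.60921538 0.23320881 0.14951988] [0.24 0.5  0.12 1.2  0.   2.51] 0.051428692218424735
shift [0.06 0.12 9.85] turn [-0.08  0.11  0.22] tilt 0.14
```

Request:
send_rows(series=[0.1,0.1,2.5,0,0,0,0.6,0.1,0.1,5,0,0,0,0.6,0.1,0.1,7.5,0,0,0,0.6,0.1,0.1,9.2,0,0,0,0.6,0.1,0.1,9.8,0,0,0,0.6,0.1,0.1,9.8,0,0,0,0.3,0.1,0.1,9.8,0,0,0,0.05,0.1,0.1,9.8,0,0,0,0.05,0.1,0.1,9.8,0,0,0,0.05,0.1,0.1,9.8,0,0,0,0.05], newtons=80)

```text
clock: 8.95
tcp_pos: [0.6126, 0.2339, 0.0544]
orientation: [-0.0, 0.906, 0.423, 0.001]
wrist_force: [-3.5, 2.6, 6.7]
finger_gap: 0.0104
```

Request:
send_rows(series=[0,0,0,0,0,0,0.05,0,0,0,0,0,0,0.05,0,0,0,0,0,0,0.05])

```text
clock: 9.2
tcp_pos: [0.6127, 0.2339, 0.0544]
orientation: [-0.0, 0.906, 0.423, 0.001]
wrist_force: [-2.7, 2.7, 6.3]
finger_gap: 0.0104
```

Request:
send_rows(series=[0,0,-0.3,0,0,0,0.05,0,0,-0.8,0,0,0,0.05,0,0,-1.6,0,0,0,0.05,0,0,-2.6,0,0,0,0.05,0,0,-3.8,0,0,0,0.05,0,0,-5,0,0,0,0.05,0,0,-6.2,0,0,0,0.05,0,0,-7.2,0,0,0,0.05,0,0,-7.8,0,0,0,0.05,0,0,-8,0,0,0,0.05])

```text
clock: 10.03
tcp_pos: [0.6128, 0.2331, 0.1339]
orientation: [0.0, 0.906, 0.423, 0.001]
wrist_force: [0.5, 1.2, -8.8]
finger_gap: 0.0101
```

```bash
python3 - <<'E'
from h import *
s=get_state();print(s["clock"],s["tcp_pos"],s["wrist_force"],s["ft_torque"],s["finger_gap"])
a=6.2
D=np.array([.570,-.222]);u=np.array([np.cos(np.radians(a)),np.sin(np.radians(a))])
e=D-.185*u;print(e,np.hypot(*e));plan([*e,.133],a)
print([rot(s["orientation"]).inv().apply([x-s["tcp_pos"][0],y-s["tcp_pos"][1],0]).round(3) for x,y in((.55,0),)])
cv2.imwrite("pics/scene2.png",cv2.resize(read_camera("scene")[130:290,160:360],None,fx=3,fy=3,interpolation=cv2.INTER_CUBIC))
E
```

```text
10.0333 [0.61284324 0.23308375 0.13393611] [ 0.5127703   1.19970866 -8.75532024] [ 0.02801789 -0.09959138 -0.02468193] 0.01005634101412871
[ 0.38608207 -0.24197988] 0.4556463856719719
shift [-5.097e+01  1.316e+01  2.000e-02] turn [ 4.00e-02 -1.30e-01  4.38e+01] tilt 0.13
[array([-0.219,  0.102, -0.   ])]
```

View pics/scene2.png

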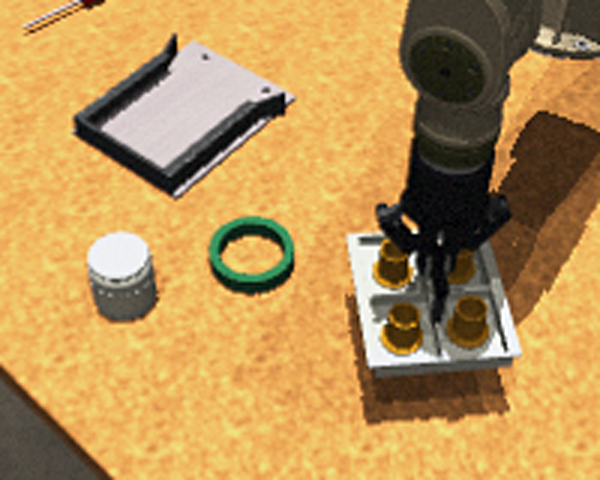

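The scene view shows the tray held level at the handle with all four bushings upright, at (400,265), (460,265), (402,328), (468,320) in the crop. The force reads 8.8 N, which is about the expected weight of the tray and four bushings.

Request:
send_rows(series=[-0.5,0.1,0,0,0,0.4,0.05,-1.5,0.4,0,0,0,1.3,0.05,-2.8,0.7,0,0,0,2.4,0.05,-4.3,1.1,0,0,0,3.7,0.05,-6.1,1.6,0,0,0,5.3,0.05,-8.2,2.1,0,0,0,7,0.05,-10.2,2.6,0,0,0,8.8,0.05,-12.2,3.2,0,0,0,10.5,0.05,-14.3,3.7,0,0,0,12.3,0.05,-16.3,4.2,0,0,0,14,0.05])

```text
clock: 10.92
tcp_pos: [0.5375, 0.0794, 0.1315]
orientation: [0.0, 0.951, 0.308, -0.001]
wrist_force: [1.0, -0.6, -9.0]
finger_gap: 0.0104
```

Request:
send_rows(series=[-1.9,1,0,0,0,1.8,0.05,-3.8,2.1,0,0,0,3.6,0.05,-5.7,3.1,0,0,0,5.4,0.05,-7.6,4.1,0,0,0,7.2,0.05,-9.5,5.1,0,0,0,8.9,0.05,-11.3,6.2,0,0,0,10.7,0.05,-13.2,7.2,0,0,0,12.5,0.05,-15,8.1,0,0,0,14.2,0.05,-16.2,8.8,0,0,0,15.4,0.05,-16.9,9.2,0,0,0,16,0.05])

```text
clock: 11.75
tcp_pos: [0.4547, -0.0942, 0.1318]
orientation: [0.0, 0.985, 0.172, -0.001]
wrist_force: [0.3, 0.8, -8.8]
finger_gap: 0.0103
```

```bash
python3 - <<'E'
from h import *
s=get_state();print(s["clock"],s["tcp_pos"],s["wrist_force"],s["finger_gap"])
plan([.386,-.242,.133],6.2)
im=read_camera("wrist");
import pickle;pickle.dump((s,camera_info("wrist")),open("w4.pkl","wb"))
cv2.imwrite("pics/w4.png",im)
im=read_camera("top");print([ (d["p"],d["box"]) for d in silhouettes("top","dock")])
cv2.imwrite("pics/top2.png",im)
E
```

```text
11.75 [ 0.45469124 -0.09418337  0.13180654] [ 0.33440529  0.82210338 -8.7962474 ] 0.010290757248880561
shift [-11.47  11.58  -0.1 ] turn [1.000e-02 1.000e-01 1.359e+01] tilt 0.1
[(0.68, [292.7, 190.3, 55.1, 60.7])]
```

Request:
send_rows(series=[-0.5,0.5,-0.2,0,0,0.5,0.05,-1.4,1.4,-0.5,0,0,1.6,0.05,-2.5,2.6,-0.9,0,0,3,0.05,-3.9,3.9,-1.3,0,0,4.6,0.05,-5.4,5.5,-1.8,0,0,6.4,0.05,-6.9,7,-2.3,0,0,8.2,0.05,-8.4,8.5,-2.8,0,0,9.9,0.05,-9.8,9.9,-3.3,0,0,11.6,0.05,-10.9,11,-3.7,0,0,12.9,0.05,-11.5,11.6,-3.9,0,0,13.6,0.05])

```text
clock: 12.73
tcp_pos: [0.3884, -0.2425, 0.172]
orientation: [0.001, 0.998, 0.055, 0.0]
wrist_force: [0.6, -0.4, -7.5]
finger_gap: 0.0104
```

Request:
send_rows(series=[0,0,0,0,0,0,0.05,0,0,0,0,0,0,0.05,0,0,0,0,0,0,0.05])

```text
clock: 12.98
tcp_pos: [0.3885, -0.2399, 0.1709]
orientation: [-0.001, 0.998, 0.057, -0.0]
wrist_force: [-0.7, 1.0, -8.5]
finger_gap: 0.0107
```

```bash
python3 - <<'E'
from h import *
import pickle
s=get_state();print(s["clock"],s["tcp_pos"],s["wrist_force"],s["finger_gap"])
plan([.386,-.242,.17],6.2)
i=camera_info("wrist");im=read_camera("wrist");pickle.dump((s,i),open("w5.pkl","wb"))
cv2.imwrite("pics/w5.png",im);cv2.imwrite("pics/w5b.png",cv2.resize(im,(768,576),interpolation=cv2.INTER_CUBIC))
E
```

```text
12.9833 [ 0.38851207 -0.23990415  0.17093005] [-0.65076957  0.95842132 -8.52078089] 0.01074336909035635
shift [-0.27  0.18  0.09] turn [-0.07  0.01  0.28] tilt 0.07
```

View pics/w5b.png

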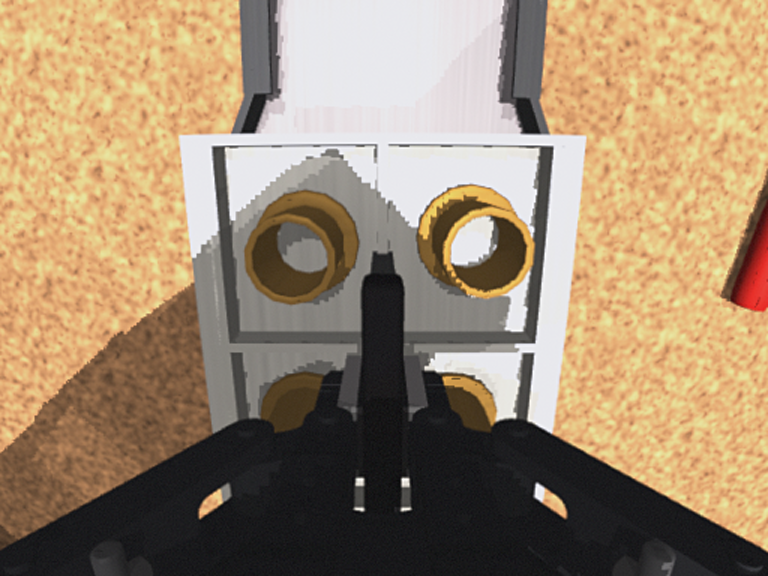

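The wrist view shows the tray's leading edge at row 135, with the dock mouth just beyond it (rail ends around (255,97) and (525,97)). I'll enlarge that part.

```bash
python3 - <<'E'
import cv2
a=cv2.imread("pics/w5.png")[0:100,140:390]
cv2.imwrite("pics/w5c.png",cv2.resize(a,None,fx=3.2,fy=5,interpolation=cv2.INTER_CUBIC))
E
```

```text
(no output)
```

View pics/w5c.png

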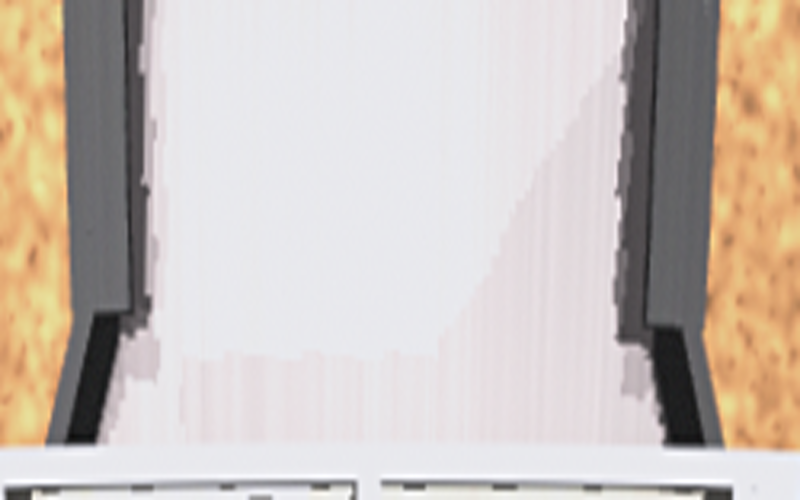

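```bash
python3 - <<'E'
from h import *
import pickle;s,i=pickle.load(open("w5.pkl","rb"))
from scipy.optimize import least_squares
f=lambda p:np.array(p,float)/[3.2,5]+[140,0]
cor=f([[131,312],[647,322]]);lin=f([[124,2],[659,2],[128,150],[653,160]]);sg=[1,-1,1,-1]
# to world at z=.036, compare in dock frame
C=world("wrist",cor,.036,i)[:,:2];L=world("wrist",lin,.036,i)[:,:2]
def res(p):
    c,q=np.cos(p[2]),np.sin(p[2]);tf=lambda W:(W-p[:2])@np.array([[c,-q],[q,c]])
    a,b=tf(C),tf(L);return np.r_[a[:,0]+.075,a[0,1]-.069,a[1,1]+.069,b[:,1]-.069*np.array(sg)]
r=least_squares(res,[.57,-.222,.108],x_scale=[.01,.01,.01]);print(r.x,np.degrees(r.x[2]),(r.fun*1000).round(1))
O=world("wrist",f([[71,312],[704,325]]),.036,i)[:,:2];c,q=np.cos(r.x[2]),np.sin(r.x[2])
print("outer in dock",(O-r.x[:2])@np.array([[c,-q],[q,c]]))
# tray relative to tool: rim front corners at underside z = ? 
zt=s["tcp_pos"][2]-.0544+.02
W=world("wrist",np.array([[180,135],[585,135],[380,420]])/1.5,zt,i);print("tray front corners in tool",rot(s["orientation"]).inv().apply(W-s["tcp_pos"]))
d=W[0]-W[1];print("tray yaw",np.degrees(np.arctan2(d[1],d[0]))-90,"tool yaw",np.degrees(rot(s["orientation"]).as_euler('zyx'))[0],"width",np.hypot(*d[:2]))
mid=W[:2].mean(0);a=np.radians(np.degrees(np.arctan2(d[1],d[0]))-90);print("tray origin",mid[:2]-.085*np.array([np.cos(a),np.sin(a)]),s["tcp_pos"])
E
```

```text
[ 0.57333758 -0.2259354   0.1040302 ] 5.960491486963279 [ 0.  -0.  -0.2  0.2 -0.1  0.2 -0.4  0.3]
outer in dock [[-0.07483414  0.08497862]
 [-0.0750508  -0.08434655]]
tray front corners in tool [[ 0.08232201 -0.07485239  0.03447079]
 [ 0.08243416  0.07611044  0.03428714]
 [-0.03650595 -0.0003371   0.03440943]]
tray yaw 6.5273167436578206 tool yaw -6.484728123095593 width 0.15096298082895665
tray origin [ 0.38597199 -0.24084741] [ 0.38851207 -0.23990415  0.17093005]
```

```bash
cat >> h.py <<'E'
DX,DY,DA=.5733,-.2259,5.96
def dock(x,y,z): # TCP goal for tray origin at dock x,y (m), tray underside z
    a=np.radians(DA);x+=.0027;y+=.0006
    return plan([DX+np.cos(a)*x-np.sin(a)*y,DY+np.sin(a)*x+np.cos(a)*y,z+.0544],DA)
def trayin():
    s=get_state();a=np.radians(DA);d=s["tcp_pos"][:2]-[DX,DY];q=rot(s["orientation"]).as_matrix()[:2,0]
    print(s["clock"],"tray in dock",(d@[np.cos(a),np.sin(a)]-.0027).round(4),(-d[0]*np.sin(a)+d[1]*np.cos(a)-.0006).round(4),"z",(s["tcp_pos"][2]-.0544).round(4),"yaw",(np.degrees(np.arctan2(q[1],q[0]))-DA).round(2),"F",s["wrist_force"].round(1),"gap",s["finger_gap"].round(4))
E
python3 - <<'E'
from h import *
trayin();dock(-.172,0,.05);dock(-.172,0,.0085)
E
```

```text
Traceback (most recent call last):
  File "h.py", line 25, in trayin
    print(s["clock"],"tray in dock",(d@[np.cos(a),np.sin(a)]-.0027).round(4),(-d[0]*np.sin(a)+d[1]*np.cos(a)-.0006).round(4),"z",(s["tcp_pos"][2]-.0544).round(4),"yaw",(np.degrees(np.arctan2(q[1],q[0]))-DA).round(2),"F",s["wrist_force"].round(1),"gap",s["finger_gap"].round(4))
                                                                                                                                                                                                                                                            ^^^^^^^^^^^^^^^^^^^^^
AttributeError: 'float' object has no attribute 'round'
```

```bash
sed -i 's/s\["finger_gap"\].round(4)/round(float(s["finger_gap"]),4)/' h.py
python3 - <<'E'
from h import *
trayin();dock(-.172,0,.05);dock(-.172,0,.0085)
E
```

```text
13.0333 tray in dock -0.1879 0.0047 z 0.1165 yaw 0.54 F [-0.2 -0.4 -8.4] gap 0.0106
shift [1.59 0.49 6.65] turn [-0.06  0.02  0.54] tilt 0.06
shift [ 1.59  0.5  10.8 ] turn [-0.06  0.02  0.54] tilt 0.06
```

Request:
send_rows(series=[0.3,0.1,0.5,0,0,0.1,0.05,0.8,0.3,1.5,0,0,0.3,0.05,1.3,0.5,3,0,0,0.5,0.05,1.6,0.5,4.5,0,0,0.5,0.05,1.6,0.5,5.8,0,0,0.5,0.05,1.6,0.5,7,0,0,0.5,0.05,1.6,0.5,7.8,0,0,0.5,0.05,1.6,0.5,7.8,0,0,0.5,0.05,1.6,0.5,7.8,0,0,0.5,0.05,1.6,0.5,7.8,0,0,0.5,0.05])

```text
clock: 13.87
tcp_pos: [0.4054, -0.2444, 0.0937]
orientation: [0.0, 0.999, 0.052, 0.0]
wrist_force: [-0.2, -0.0, -8.3]
finger_gap: 0.0103
```

```bash
python3 - <<'E'
from h import *
trayin();dock(-.172,0,.0085)
E
```

```text
13.8667 tray in dock -0.1716 -0.0016 z 0.0393 yaw -0.04 F [-0.2 -0.  -8.3] gap 0.0103
shift [-0.04 -0.16  3.08] turn [ 0.04 -0.03 -0.04] tilt 0.05
```

Request:
send_rows(series=[0,0,0.5,0,0,0,0.05,0,0,1.2,0,0,0,0.05,0,0,2,0,0,0,0.05,0,0,2.5,0,0,0,0.05,0,0,2.8,0,0,0,0.05,0,0,2.8,0,0,0,0.05,0,0,2.8,0,0,0,0.05])

```text
clock: 14.45
tcp_pos: [0.4047, -0.2441, 0.065]
orientation: [-0.0, 0.999, 0.051, -0.0]
wrist_force: [0.2, 0.1, -8.2]
finger_gap: 0.0105
```

```bash
python3 - <<'E'
from h import *
for k in range(5):
    trayin(); i=camera_info("wrist");im=read_camera("wrist")
cv2.imwrite("pics/w6.png",im);print(i["xyz"])
import pickle;pickle.dump((get_state(),i),open("w6.pkl","wb"))
cv2.imwrite("pics/w6c.png",cv2.resize(im[0:110,110:410],None,fx=2.6,fy=5,interpolation=cv2.INTER_CUBIC))
E
```

```text
14.45 tray in dock -0.1723 -0.0012 z 0.0106 yaw -0.06 F [ 0.2  0.1 -8.2] gap 0.0105
14.5 tray in dock -0.1721 -0.0014 z 0.0109 yaw -0.06 F [-0.1 -0.4 -8.2] gap 0.0105
14.55 tray in dock -0.1719 -0.0015 z 0.0111 yaw -0.06 F [ 0.6 -0.2 -8.1] gap 0.0105
14.6 tray in dock -0.1719 -0.0016 z 0.0112 yaw -0.06 F [ 1.2 -1.1 -8. ] gap 0.0101
14.65 tray in dock -0.1718 -0.0016 z 0.0112 yaw -0.06 F [-0.5 -0.3 -8.3] gap 0.0104
[ 0.47500697 -0.23743962  0.20811687]
```

View pics/w6c.png

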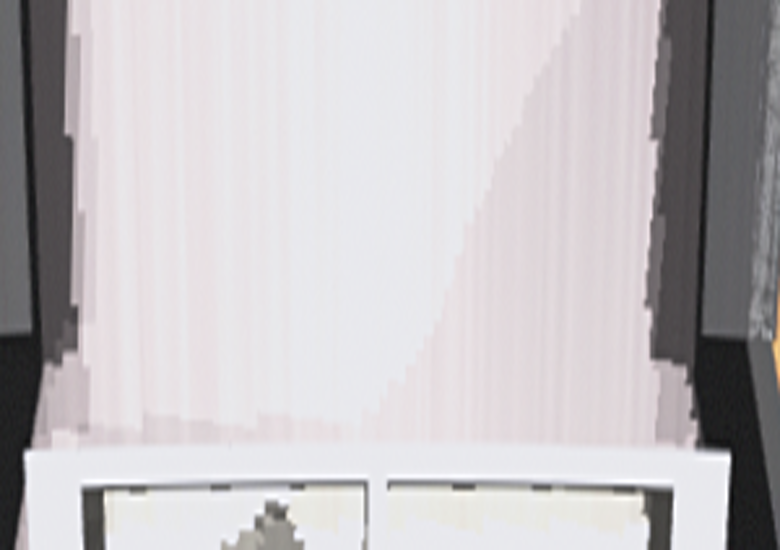

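```bash
python3 - <<'E'
from h import *
import pickle;s,i=pickle.load(open("w6.pkl","rb"))
f=lambda p:np.array(p,float)/[2.6,5]+[110,0]
L=world("wrist",f([[32,333],[703,336],[22,2],[714,2]]),.036,i)[:,:2];Tc=world("wrist",f([[26,451],[729,452]]),.0312,i)[:,:2]
print("lip gap",np.hypot(*(L[0]-L[1])),np.hypot(*(L[2]-L[3])),"tray w",np.hypot(*(Tc[0]-Tc[1])))
m1,m2=L[:2].mean(0),L[2:].mean(0);d=m2-m1;a=np.arctan2(d[1],d[0]);e=L[0]-L[1];print("yaw by centreline",np.degrees(a),"by mouth",np.degrees(np.arctan2(e[1],e[0]))-90)
e=Tc[0]-Tc[1];print("tray yaw",np.degrees(np.arctan2(e[1],e[0]))-90)
a=np.radians(5.96);u=np.array([np.cos(a),np.sin(a)]);n=np.array([-u[1],u[0]])
D=m1+.075*u;t=Tc.mean(0)-.085*u-D;print("dock",D,"tray in dock",t@u,t@n)
E
```

```text
lip gap 0.13811392582739887 0.13722112542657552 tray w 0.15130948064501812
yaw by centreline 5.690700071389137 by mouth 5.791376047214044
tray yaw 5.9193313746336
dock [ 0.57305892 -0.22567124] tray in dock -0.1716628102270803 -0.002130344844065414
```

Request:
send_rows(series=[0,-0.1,0.1,0,0,0,0.05,0,-0.17,0.25,0,0,0,0.05,0,-0.17,0.25,0,0,0,0.05,0,-0.17,0.25,0,0,0,0.05,0,-0.17,0.25,0,0,0,0.05])

```text
clock: 15.12
tcp_pos: [0.4047, -0.2425, 0.0628]
orientation: [0.0, 0.999, 0.052, -0.0]
wrist_force: [-0.0, 0.4, -9.0]
finger_gap: 0.0105
```

```bash
python3 - <<'E'
from h import *
trayin();dock(0,0,.0085)
E
```

```text
15.1167 tray in dock -0.1721 0.0004 z 0.0084 yaw -0.05 F [-0.   0.4 -9. ] gap 0.0105
shift [ 1.721e+01  3.000e-02 -1.000e-02] turn [ 0.    0.   -0.05] tilt 0.0
```

Slide in, first part, at 0.6 cm per row.

Request:
send_rows(series=[0.3,0,0,0,0,0,0.05,0.9,0,0,0,0,0,0.05,1.5,0,0,0,0,0,0.05,2.1,0,0,0,0,0,0.05,2.7,0,0,0,0,0,0.05,3.3,0,0,0,0,0,0.05,3.9,0,0,0,0,0,0.05,4.5,0,0,0,0,0,0.05,5,0,0,0,0,0,0.05,5,0,0,0,0,0,0.05])

```text
clock: 15.95
tcp_pos: [0.4559, -0.2375, 0.0629]
orientation: [0.0, 0.999, 0.052, 0.001]
wrist_force: [-0.2, -0.3, -7.8]
finger_gap: 0.0101
```

```bash
python3 - <<'E'
from h import *
trayin();dock(0,0,.0085)
E
```

```text
15.95 tray in dock -0.1207 0.0001 z 0.0085 yaw -0.01 F [-0.2 -0.3 -7.8] gap 0.0101
shift [1.207e+01 1.000e-02 1.000e-02] turn [ 0.04 -0.07 -0.01] tilt 0.08
```

Request:
send_rows(series=[0.4,0,0,0,0,0,0.05,1.1,0,0,0,0,0,0.05,1.9,0,0,0,0,0,0.05,2.7,0,0,0,0,0,0.05,3.5,0,0,0,0,0,0.05,4.3,0,0,0,0,0,0.05,5.1,0,0,0,0,0,0.05,5.8,0,0,0,0,0,0.05,6.2,0,0,0,0,0,0.05,6.2,0,0,0,0,0,0.05])

```text
clock: 16.78
tcp_pos: [0.5173, -0.231, 0.0628]
orientation: [0.0, 0.999, 0.052, 0.0]
wrist_force: [-0.4, -0.9, -8.8]
finger_gap: 0.0105
```

```bash
python3 - <<'E'
from h import *
trayin();dock(0,0,.0085)
E
```

```text
16.7833 tray in dock -0.0589 0.0002 z 0.0084 yaw -0.01 F [-0.4 -0.9 -8.8] gap 0.0105
shift [ 5.89  0.02 -0.01] turn [ 0.03 -0.04 -0.01] tilt 0.05
```

Request:
send_rows(series=[0.4,0,0,0,0,0,0.05,1.1,0,0,0,0,0,0.05,1.9,0,0,0,0,0,0.05,2.7,0,0,0,0,0,0.05,3.5,0,0,0,0,0,0.05,4.2,0,0,0,0,0,0.05,4.8,0,0,0,0,0,0.05,5.2,0,0,0,0,0,0.05,5.4,0,0,0,0,0,0.05,5.4,0,0,0,0,0,0.05])

```text
clock: 17.62
tcp_pos: [0.5702, -0.2253, 0.0627]
orientation: [0.0, 0.999, 0.052, -0.0]
wrist_force: [0.3, 0.2, -7.5]
finger_gap: 0.0104
```

```bash
python3 - <<'E'
from h import *
trayin();dock(0,0,.006)
E
```

```text
17.6167 tray in dock -0.0057 0.0003 z 0.0083 yaw -0.03 F [ 0.3  0.2 -7.5] gap 0.0104
shift [0.57 0.03 0.23] turn [ 0.01  0.   -0.03] tilt 0.01
```

Now creep to the stop, 1 mm per row, watching the force.

Request:
send_rows(series=[0.1,0,0,0,0,0,0.05,0.2,0,0,0,0,0,0.05,0.3,0,0,0,0,0,0.05,0.4,0,0,0,0,0,0.05,0.5,0,0,0,0,0,0.05,0.5,0,0,0,0,0,0.05,0.5,0,0,0,0,0,0.05])

```text
clock: 18.2
tcp_pos: [0.5748, -0.225, 0.0628]
orientation: [0.0, 0.999, 0.052, 0.0]
wrist_force: [0.5, 0.3, -8.5]
finger_gap: 0.0101
```

```bash
python3 - <<'E'
from h import *
trayin()
E
```

```text
18.2 tray in dock -0.0011 0.0002 z 0.0084 yaw -0.05 F [ 0.5  0.3 -8.5] gap 0.0101
```

Request:
send_rows(series=[0.1,0,0,0,0,0,0.05,0.2,0,0,0,0,0,0.05,0.2,0,0,0,0,0,0.05,0.2,0,0,0,0,0,0.05])

```text
clock: 18.53
tcp_pos: [0.576, -0.2246, 0.0627]
orientation: [-0.0, 0.999, 0.051, -0.001]
wrist_force: [-2.7, 0.5, -6.9]
finger_gap: 0.0103
```

```bash
python3 - <<'E'
from h import *
trayin()
E
```

```text
18.5333 tray in dock 0.0001 0.0004 z 0.0083 yaw -0.07 F [-2.7  0.5 -6.9] gap 0.0103
```

Request:
send_rows(series=[0.1,0,0,0,0,0,0.05,0.1,0,0,0,0,0,0.05,0.1,0,0.1,0,0,0,0.05,0.1,0,0.2,0,0,0,0.05,0.1,0,0.25,0,0,0,0.05,0.1,0,0.25,0,0,0,0.05])

```text
clock: 19.03
tcp_pos: [0.5759, -0.2247, 0.0606]
orientation: [0.0, 0.999, 0.051, -0.002]
wrist_force: [-7.6, -0.9, -2.2]
finger_gap: 0.0102
```

```bash
python3 - <<'E'
from h import *
trayin()
E
```

```text
19.0333 tray in dock -0.0 0.0004 z 0.0062 yaw -0.1 F [-7.6 -0.9 -2.2] gap 0.0102
```

Request:
send_rows(series=[0,0,0.03,0,0,0,0.05,0,0,0.03,0,0,0,0.3,0,0,0.03,0,0,0,0.5,0,0,0.03,0,0,0,0.5,0,0,0.03,0,0,0,0.5,0,0,-1,0,0,0,0.5,0,0,-4,0,0,0,0.5,0,0,-8,0,0,0,0.5,-3,0,-12,0,0,0,0.5,-7,0,-15,0,0,0,0.5])

```text
clock: 19.87
tcp_pos: [0.523, -0.2311, 0.2037]
orientation: [0.002, 0.999, 0.053, 0.002]
wrist_force: [0.6, -0.9, 1.7]
finger_gap: 0.0425
```

Request:
send_rows(series=[-3,0,-1,0,0,0,0.5,-3,0,-1,0,0,0,0.5,-3,0,-1,0,0,0,0.5,-3,0,-1,0,0,0,0.5])

```text
clock: 20.2
tcp_pos: [0.4916, -0.2338, 0.2106]
orientation: [0.0, 0.999, 0.051, 0.001]
wrist_force: [0.0, 0.7, 0.2]
finger_gap: 0.0427
```

```bash
python3 - <<'E'
from h import *
import pickle
s=get_state();i=camera_info("wrist");im=read_camera("wrist");print(s["clock"],s["tcp_pos"],s["wrist_force"],s["finger_gap"])
pickle.dump((s,i),open("w7.pkl","wb"))
cv2.imwrite("pics/w7.png",cv2.resize(im,(768,576),interpolation=cv2.INTER_CUBIC))
E
```

```text
20.2 [ 0.49157417 -0.23381294  0.21060508] [0.04054793 0.73368055 0.15958147] 0.04268341400262323
```

View pics/w7.png

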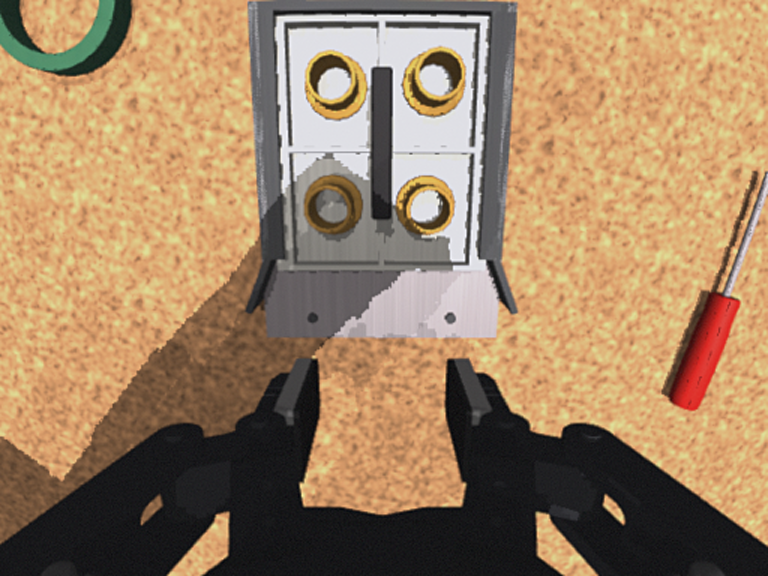

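The final view shows the tray between the rails against the stop, with all four bushings upright and centred. I'll do one numeric check of the tray's rear edge before handing in.

```bash
python3 - <<'E'
from h import *
import pickle;s,i=pickle.load(open("w7.pkl","rb"))
a=np.radians(DA);M=np.array([[np.cos(a),-np.sin(a)],[np.sin(a),np.cos(a)]])
f=lambda p,z:((world("wrist",np.array(p)/1.5,z,i)[:,:2]-[DX,DY])@M).round(4).tolist()
print("rear edge (want x -.085)",f([[300,269],[460,269]],.026),"handle mid (0,0)",f([[381,142]],.084))
print("plate front (want x -.145)",f([[380,338]],.006))
print("flanges",f([[333,210],[425,210],[336,92],[433,88]],.011))
hand_in()
E
```

```text
rear edge (want x -.085) [[-0.084, 0.0598], [-0.0841, -0.0572]] handle mid (0,0) [[0.0017, 0.0005]]
plate front (want x -.145) [[-0.1455, 0.0015]]
flanges [[-0.0427, 0.036], [-0.0428, -0.032], [0.0393, 0.0319], [0.0419, -0.0358]]
the job is handed in; nothing more can be done
```

The job is done and handed in at about 20 s of the 64 s allowed; no verdict came back. I stood the loose bushing flange down in the empty pocket, carried the tray by its handle to the dock and slid it in under the lips. I then lowered it onto the plate against the back stop, let go and backed off.

**Slide-in:** There was no notable side force. The stop was felt at about −7.6 N, with the tray within 0.5 mm of home in x and y, 6.2 mm high and 0.1° off square by the arm's own reading.

**Last picture, after letting go:**
- **Tray:** The rear edge read x −84 mm where −85 mm is home, and the handle centre read within 2 mm of home.
- **Bushings:** All four stood upright, within about 3 mm of their pocket centres.
- **Gripper:** It was clear of everything, with the wrist force near zero.

**Disagreements:** Before the slide, the arm's reading and the camera put the tray 1.5 mm and 2.1 mm off the dock's centreline, and I corrected by 1.7 mm. No check failed. I did not measure the bystanders again at the end; the tape and screwdriver, which the last picture shows, looked untouched, and no unexpected contact force was felt.

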